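# Dress the carafe's neck and offer its ball stopper

### The job

Get the carafe ready for the table: slide the wide brass collar down its neck onto the shoulder, then the narrow collar down onto the step above it, both fully home and let go, before the stopper can close the mouth. Then lift the stopper dish by its overhead bar, keeping it level and the wooden ball in the middle without touching it, and turn the dish a quarter turn so that the gap in its rail, which faces you now, faces along the worktop to the carafe, where the host will take the ball. Finish still holding the dish in the air, level and still, directly beside the carafe in line with it along the worktop and about 17 cm from it centre to centre; leave the carafe standing where it is and everything else alone.

Things in the scene. Friction and masses are not known exactly. Their poses are not given: they have to be found in the camera images.
- wide_collar_mid (a point): Centre (half-way up) of the wide collar: plain brass band lying flat, outer diameter 56, bore 40, height 22 mm, 90 g, loose. z is its axis. Grip it across its outside.
- narrow_collar_mid (a point): Centre (half-way up) of the narrow collar: plain brass band lying flat, outer diameter 46, bore 30, height 18 mm, 60 g, loose. z is its axis. The two collars lie side by side in front of the robot, 10 to 17 cm apart; which is left varies.
- carafe: Open stoneware carafe, loose, upright, 0.9 kg, 164 mm high, belly 87 mm wide, left or right of the collars (varies). Origin: centre of the underside, z up its axis; round, x points away from the robot at the start. Neck: 36 mm diameter from 108 to 134 mm above the foot, then 26 mm from 136 mm to the bevelled mouth at 164 mm.
- carafe_shoulder (a point): On the carafe's axis at the level of its flat shoulder, 108 mm above the foot: the underside of the wide collar rests here when home.
- carafe_step (a point): On the carafe's axis at the level of the step in its neck, 136 mm above the foot: the underside of the narrow collar rests here when home.
- dish: Round dark-wood stopper dish, 133 mm wide, hollow (its middle 10 mm above the underside, rim 27 mm), loose, 0.32 kg, on the other side of the collars from the carafe. Origin: centre of the underside, z up. A steel rail at 42 mm height rings it except for a 96 degree gap centred on +x, where a flat lip reaches 80 mm from the centre. At the start the gap (+x) points roughly to the robot.
- dish_grip (a point): Centre of the dish's overhead grip bar, above the dish's centre, 110 mm above its underside; axes as the dish. The bar runs along the dish's y: 80 mm long, 14 mm thick (x), 22 mm high, flat sides; its uprights stand at y = +-62 mm. The centre of mass is below the bar.
- ball_center (a point): Centre of the carafe's ball stopper: pale wooden ball, 40 mm diameter, 30 g, lying loose in the hollow of the dish; its centre is 30 mm above the dish's underside when it lies in the middle (its top 60 mm below the bar's centre).
- worktop (a point): A fixed point on top of the worktop, half a metre straight ahead of the robot; x points away from the robot, y to its left along the worktop's front edge.
- bystander_opener: Bystander, not to be disturbed: flat bar bottle opener with a riveted grip, about 45 x 154 x 11 mm, lying near the front edge. Origin at the centre of its underside.
- bystander_stopper: Bystander, not to be disturbed: small steel ball wine stopper, 37 mm wide, 73 mm high, standing near the front edge. Origin at the centre of its underside.
- bystander_jigger: Bystander, not to be disturbed: steel double jigger, 44 mm wide, 88 mm high, behind the work. Origin at the centre of its underside.
- bystander_box: Bystander, not to be disturbed: small walnut hinged box, 58 x 96 x 39 mm, behind the work. Origin at the centre of its underside.
- bystander_coaster: Bystander, not to be disturbed: square slate coaster, 92 x 92 x 8 mm, at the left. Origin at the centre of its underside.
- bystander_shell: Bystander, not to be disturbed: long oval shell dish on short feet, 96 x 245 x 43 mm, at the right. Origin at the centre of its underside.
- bystander_corkscrew: Bystander, not to be disturbed: winged corkscrew standing upright, 41 x 64 mm, 166 mm high, at the right. Origin at the centre of its underside.
Things that resemble listed ones, but are neither listed nor needed, are in the scene too. Leave any blue look-alike of the part that bears narrow_collar_mid alone.

How it is judged:
By the outcome, as a careful person would: the job done as asked, in the order asked, and still so for the second after the job is handed in, while the arm keeps its last pose, push and grip.
It also fails if it takes over 72 s, if anything falls off the work surface, if the arm or the gripper's body presses on something with over 40 N, if the wrist force passes 120 N, or if a joint passes its speed limit or range.

### The arm

A 7-joint arm with a two-finger parallel gripper is mounted at the origin on a cart in front of the work surface, level with it; the furniture and walls round the work are solid. World frame = base frame: x ahead of the robot, y to its left, z up, the work surface at z = 0. Lengths are in mm, angles in rad, forces in N, time in s.
With the tool pointing down it reaches from about 400 to 900 mm from the base axis. Payload 5.6 kg.
Tool frame: the origin (TCP) lies between the finger pads; the fingertips stand 19 mm ahead of it and the grasp point (between the pads) is the TCP; z points along the fingers, y is the line along which they close (so a half turn about z gives the same grasp; the last joint's range is limited). The gripper opens to 92 mm and grips with 3 to 60 N. Pads are 20 mm wide; open, the fingers measure 128 mm over their backs; the gripper's body (75 mm by 189 mm) begins 69 mm behind the grasp point.
Start: joints at [0.703, 0.468, -0.012, 1.603, 0.006, 1.071, -0.056], TCP at [477.342, -441.195, 233.592] pointing down, gripper open.
Joint ranges: [-2.53, 2.53], [-0.31, 2.02], [-1.57, 1.55], [0.28, 2.44], [-1.29, 4.43], [0.15, 1.84], [-2.92, 2.92]. Speed limits (rad/s): [2.57, 2.57, 3.14, 3.14, 3.14, 3.14, 3.14].

### API

Orientations are given as a unit quaternion [x, y, z, w].
In Python, from rig import telemetry, optics, hand_in gives the robot as it stands.
- The arm moves only by the tool apply_moves, never from a script. Its argument "moves" is a list of rows, each a list of 6 numbers: the shift along the world's x, y, z in mm, then the turn, a rotation vector about the world's x, y, z in rad. A call has 1 to 12 rows; each row is the pose to reach, as a shift and turn from the pose commanded when the call began; what a row does not reach only later rows make up. A row lasts 1/12 s, in which the tool goes at most 41.7 mm and 7.16 degrees, less where a joint would pass 70% of its speed; a pose out of reach is approached as far as the arm can. A call with a gripper value outside its range is refused whole. "fingers" is the finger opening in mm, from 0 to 91.9, set as the call begins (left out, the last holds). The fingers move at their own pace and stop on an object; "newtons" is the grip in N (left out, the last holds). Time passes only in rows, so rows that repeat a pose let the fingers close. It gives the time, the measured TCP pose, the force, the opening and the grip force at its end, in the units of the state.
- telemetry.sense(): the state, without advancing time (a new reading comes with each control period).
- optics.get_image(name): name is "scene" or "top"; returns (picture, depth): 400x640x3 uint8, blue, green, red; 400x640 float32, mm along the optical axis (not along the pixel's ray), 0 where there is no reading.
- optics.camera_model(name): a dict with "intrinsics" (3x3 intrinsics, pixels), "camera_from_world" (4x4, takes a point from world to camera coordinates). Camera axes: x right, y up, looking along -z (the intrinsics and any distortion apply to the point x, -y, -z); pixel columns grow to the right and rows downward; lengths in mm; the calibration is good to about 2 mm. A picture is of the moment at which its call begins. camera_model takes no time and is no camera call.
- hand_in(): hands the job in; it is judged then, once.
The state is a dict: "time": time; "q": joint angles; "dq": joint speeds; "tau": joint torques, N m; "tcp_pos": TCP position; "tcp_rot": TCP orientation; "force": force on the tool from outside, world axes, zero at the start; "ft_torque": the same for the moment, N m; "width": finger opening in mm; "finger_force": force on a finger pad.
Only numpy, scipy, OpenCV 4.12 (cv2) and the standard library are available. Lean on these libraries where they do the work, as an engineer would, in place of code of your own. Each camera call takes 0.05 s, during which the arm holds its last target. There are 200 camera calls.

## Working session

There is one attempt and no reset: what is moved stays moved. The work goes in short steps, Python scripts to look and compute and a tool call to move; the robot and the scene stay as the last step left them, time stands still between calls to the robot, and variables do not carry over. Pictures are saved under pics/ and viewed, at most 10 in all, crops included, and the job is handed in when it is done.

Besides the shell and the picture viewer there is one more tool, called after ">>>" as name(argument=value, ...) on one line, values as JSON. apply_moves: Moves the arm, as the interface text tells. Its arguments: {"type":"object","properties":{"moves":{"type":"array","items":{"type":"array","items":{"type":"number"}}},"fingers":{"type":"number"},"newtons":{"type":"number"}},"required":["moves"]}

```bash
mkdir -p pics
cat > h.py <<'E'
import numpy as np, cv2
from rig import telemetry, optics, hand_in
def cloud(name):
    im,d=optics.get_image(name); m=optics.camera_model(name)
    K=np.array(m["intrinsics"]);T=np.linalg.inv(np.array(m["camera_from_world"]))
    v,u=np.mgrid[0:400,0:640]
    x=(u-K[0,2])/K[0,0]*d; y=(v-K[1,2])/K[1,1]*d
    P=np.stack([x,-y,-d,np.ones_like(d)],-1)@T.T
    P=P[...,:3]; P[d==0]=np.nan
    return im,P
E
python3 - <<'E'
from h import *
for n in("top","scene"):
    im,P=cloud(n); np.save(n+".npy",P); cv2.imwrite(f"pics/{n}0.png",im)
    m=optics.camera_model(n); print({k:np.round(v,3).tolist() if k!='name' else v for k,v in m.items()})
s=telemetry.sense(); print(s)
E
```

```text
{'intrinsics': [[441.033, 0.0, 316.992], [0.0, 441.033, 199.515], [0.0, 0.0, 1.0]], 'camera_from_world': [[0.019, -1.0, -0.007, -25.667], [0.996, 0.018, 0.086, -522.833], [-0.086, -0.008, 0.996, -1464.156], [0.0, 0.0, 0.0, 1.0]]}
{'intrinsics': [[464.304, 0.0, 311.683], [0.0, 464.304, 201.023], [0.0, 0.0, 1.0]], 'camera_from_world': [[-0.738, -0.675, -0.008, 335.504], [0.35, -0.392, 0.851, -293.332], [-0.577, 0.625, 0.526, -1075.174], [0.0, 0.0, 0.0, 1.0]]}
{'time': 0.1, 'q': array([ 0.70299465,  0.46832467, -0.01154485,  1.60349371,  0.0059965 ,
        1.07139205, -0.05627776]), 'dq': array([-8.82888077e-04, -2.24682914e-03, -1.33823748e-03, -3.49985113e-03,
        6.95251025e-04, -4.25793215e-04,  4.62779304e-05]), 'tau': array([ 1.53556575e-03, -5.21647668e+01, -1.19582404e-02, -2.44364369e+01,
       -5.67375426e-02,  1.41301268e-02,  1.59442465e-05]), 'tcp_pos': array([ 476.95190549, -440.90650965,  232.72813341]), 'tcp_rot': array([ 9.16180104e-01,  4.00766003e-01, -3.79201011e-04, -6.95452014e-04]), 'force': array([-0.00625642,  0.17552938,  0.54612833]), 'ft_torque': array([ 0.01472673,  0.06291297, -0.00075016]), 'finger_force': 0.0, 'width': 92.00240956317472}
```

View pics/top0.png

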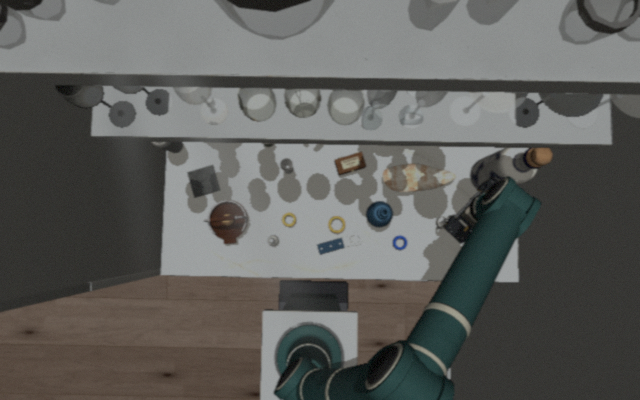

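View pics/scene0.png

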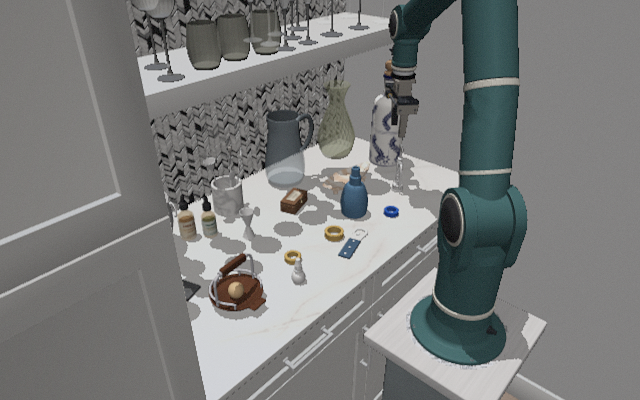

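The top view shows two brass rings at (289,220) and (337,224), a blue ring at (400,242) which is the look-alike to leave alone, the blue carafe at (379,214), and the dish at (229,222) with its lip at (231,241). Next I confirm with an enlarged crop and fit the parts.

```bash
cat > fit.py <<'E'
from h import *
from scipy.optimize import least_squares
def ring(P,box,zlo,zhi):
    u0,v0,u1,v1=box; Q=P[v0:v1,u0:u1].reshape(-1,3); Q=Q[(Q[:,2]>zlo)&(Q[:,2]<zhi)]
    return Q
def circ(Q,r=None):
    c=Q[:,:2].mean(0)
    f=(lambda p:np.hypot(*(Q[:,:2]-p[:2]).T)-(p[2] if r is None else r))
    return least_squares(f,[*c,20 if r is None else r],loss='soft_l1').x
E
python3 - <<'E'
from fit import *
P=np.load("top.npy");S=np.load("scene.npy")
im=cv2.imread("pics/top0.png"); cv2.imwrite("pics/crop1.png",cv2.resize(im[160:270,180:420],(800,367),interpolation=cv2.INTER_CUBIC))
for n,b in(("L",(276,208,302,232)),("R",(324,211,350,237)),("blue",(388,230,412,254))):
    Q=ring(P,b,9,40); print(n,len(Q),Q.mean(0).round(1),circ(Q).round(1),np.ptp(Q,0).round(1),np.percentile(Q[:,2],[10,50,90]).round(1))
print("table z",np.nanmedian(P[250:265,280:310,2]),np.nanmedian(P[190:205,300:320,2]))
for n,b in (("Lscene",(278,245,306,270)),("Rscene",(320,220,348,246))):
    Q=ring(S,b,12,30); print(n,len(Q),circ(Q).round(1),Q.mean(0).round(1),np.ptp(Q,0).round(1))
Q=ring(P,(360,195,400,235),140,175);print("mouth",len(Q),Q.mean(0).round(1),circ(Q).round(1),np.ptp(Q,0).round(1),Q[:,2].max())
Q=ring(P,(360,195,400,235),25,80);print("belly",len(Q),circ(Q).round(1),(Q.max(0)+Q.min(0))/2,np.ptp(Q,0).round(1))
Q=ring(S,(335,160,375,222),20,70);print("bellyS",len(Q),circ(Q,43).round(1))
Q=ring(S,(335,160,375,222),140,162);print("neckS",len(Q),circ(Q,13).round(1))
Q=ring(P,(200,195,260,250),100,130);print("bar",len(Q),Q.mean(0).round(1),np.ptp(Q,0).round(1))
c=np.cov(Q[:,:2].T);w,V=np.linalg.eigh(c);print(w**.5,V[:,1])
Q=ring(P,(200,195,260,250),36,50);print("rail",len(Q),circ(Q).round(1))
Q=ring(P,(200,195,260,250),18,34);print("rim",len(Q),circ(Q).round(1))
E
```

```text
L 91 [455.   80.2  18. ] [455.2  80.   19.7] [44.  44.5 15.4] [14.2 17.8 22. ]
R 128 [441.9 -81.3  21.1] [442.  -80.6  24.5] [83.3 68.9 20.7] [16.4 21.7 25.7]
blue 98 [ 384.6 -294.1   17.5] [ 384.9 -294.    19.5] [47.8 59.2 14.7] [13.4 17.8 21.3]
table z -0.037701192557960894 0.16126928013159159
Lscene 108 [454.5  80.   19.1] [456.1  80.8  17.4] [48.4 46.8 10.7]
Rscene 160 [440.9 -80.9  24.3] [440.1 -80.3  19.6] [56.9 56.5 12.7]
mouth 49 [ 477.5 -219.2  159.4] [ 477.4 -219.6   10.9] [25.6 26.1 29.5] 169.8813906062469
belly 128 [ 477.4 -219.9   40.4] [ 476.83436963 -219.51255626   54.96443044] [85.1 83.6 49.9]
bellyS 762 [ 515.6 -253.7   43. ]
neckS 66 [ 478.7 -223.4   13. ]
bar 157 [450.6 281.5 118. ] [ 20.9 117.3  27.2]
[ 4.01501145 31.12247795] [-0.1160252   0.99324627]
rail 179 [453.7 283.3  59.9]
rim 616 [447.  284.2  54.5]
```

View pics/crop1.png

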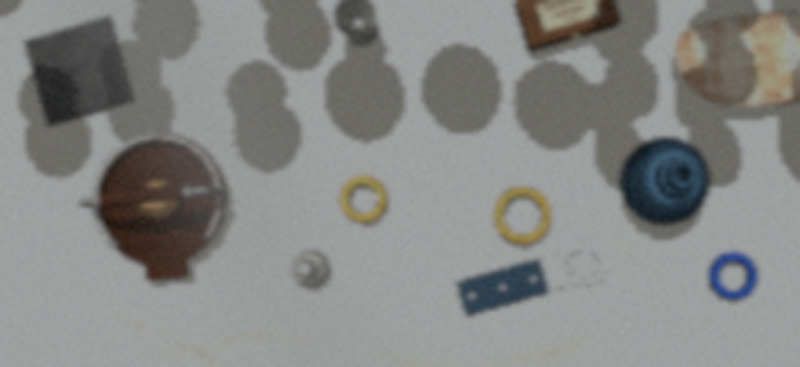

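The wide collar is the right ring: larger by measured height (~22 mm) and radius (~24 mm mean), at about (442,-81). The narrow one is the left ring at (455,80), ~18 mm high with mean radius ~19 mm. The carafe axis is at about (477.4,-219.8). The crop shows the wide ring at (523,215), the narrow at (364,200) and the blue look-alike at (733,276). Moving over the wide collar, with the fingers closing along y.

>>> apply_moves(moves=[[-3,30,0,0,0,-0.07],[-6,60,0,0,0,-0.14],[-9,90,0,0,0,-0.21],[-12,120,0,0,0,-0.28],[-15,150,0,0,0,-0.35],[-18,180,0,0,0,-0.42],[-21,210,0,0,0,-0.49],[-24,240,0,0,0,-0.56],[-27,270,0,0,0,-0.63],[-30,300,0,0,0,-0.7],[-33,330,0,0,0,-0.77],[-35.3,360.6,0,0,0,-0.824]], fingers=91)

```text
time: 1.1
tcp_pos: [441.3, -79.3, 233.4]
tcp_rot: [1.0, -0.001, -0.0, 0.0]
force: [0.5, 0.1, -0.9]
width: 91.1
finger_force: 0.0
```

>>> apply_moves(moves=[[0,0,-20,0,0,0],[0,0,-50,0,0,0],[0,0,-85,0,0,0],[0,0,-120,0,0,0],[0,0,-145,0,0,0],[0,0,-150,0,0,0],[0,0,-150,0,0,0],[0,0,-150,0,0,0]])

```text
time: 1.77
tcp_pos: [442.6, -80.7, 84.3]
tcp_rot: [1.0, 0.0, 0.0, 0.0]
force: [0.4, -0.1, 0.6]
width: 91.1
finger_force: 0.0
```

Run:
```python
from h import *
im,P=cloud("scene"); cv2.imwrite("pics/s2.png",cv2.resize(im[150:300,220:460],(800,500),interpolation=cv2.INTER_CUBIC))
s=telemetry.sense(); print(s["time"],s["tcp_pos"],s["tcp_rot"],s["q"].round(2),s["force"])
```

```text
1.8167 [443.16544419 -80.7564801   84.87011264] [9.99999319e-01 3.12510856e-04 1.11289594e-03 1.60489235e-04] [ 0.16  0.38 -0.07  2.19  0.04  0.58 -1.51] [ 0.19025729 -0.03689992 -0.36689336]
```

View pics/s2.png

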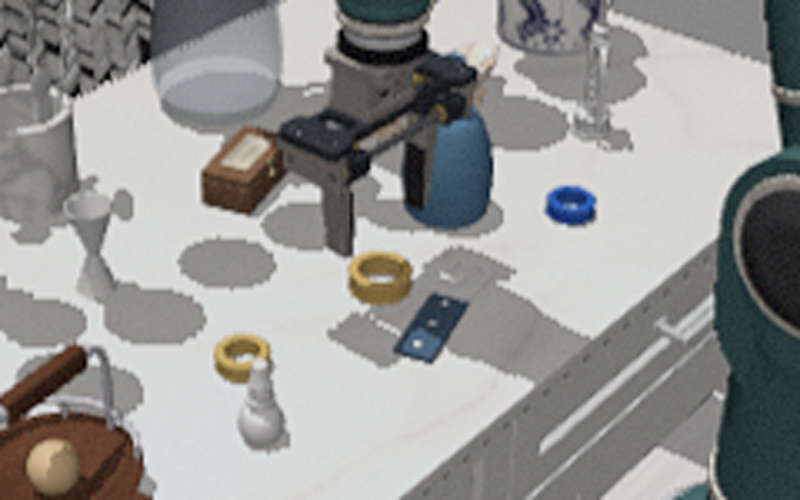

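The picture shows the open fingers straddling the wide ring (380,277), clear of the opener at (432,325). Going down and gripping.

>>> apply_moves(moves=[[0,0,-25,0,0,0],[0,0,-50,0,0,0],[0,0,-61.5,0,0,0],[0,0,-61.5,0,0,0],[0,0,-61.5,0,0,0]])

```text
time: 2.23
tcp_pos: [443.0, -80.7, 23.2]
tcp_rot: [1.0, 0.0, 0.001, 0.0]
force: [0.1, 0.2, -0.1]
width: 91.2
finger_force: 0.0
```

>>> apply_moves(moves=[[0,0,0,0,0,0],[0,0,0,0,0,0],[0,0,0,0,0,0],[0,0,0,0,0,0],[0,0,0,0,0,0],[0,0,0,0,0,0],[0,0,0,0,0,0],[0,0,0,0,0,0],[0,0,0,0,0,0],[0,0,0,0,0,0]], fingers=48, newtons=15)

```text
time: 3.07
tcp_pos: [442.4, -80.8, 22.5]
tcp_rot: [1.0, 0.0, 0.0, 0.0]
force: [-0.1, -0.7, 5.8]
width: 56.7
finger_force: 15.0
```

>>> apply_moves(moves=[[0,0,20,0,0,0],[0,0,55,0,0,0],[0,0,90,0,0,0],[0,0,125,0,0,0],[0,0,160,0,0,0],[5,-10,185,0,0,0],[12,-40,190,0,0,0],[20,-70,190,0,0,0],[28,-100,190,0,0,0],[34,-130,190,0,0,0],[35.5,-139,190,0,0,0],[35.5,-139,190,0,0,0]])

```text
time: 4.07
tcp_pos: [477.0, -222.1, 211.5]
tcp_rot: [1.0, -0.002, -0.001, 0.0]
force: [0.1, 0.4, -1.6]
width: 56.1
finger_force: 15.0
```

>>> apply_moves(moves=[[0,0,0,0,0,0],[0,0,0,0,0,0],[0,0,0,0,0,0],[0,0,0,0,0,0]])

```text
time: 4.4
tcp_pos: [477.6, -218.1, 212.1]
tcp_rot: [1.0, 0.001, -0.0, -0.0]
force: [-0.5, -0.5, -0.9]
width: 56.4
finger_force: 15.0
```

Run:
```python
from fit import *
s=telemetry.sense(); print(s["time"],s["tcp_pos"],s["tcp_rot"],s["width"],s["finger_force"])
Ps=[];
for i in range(5):
    im,P=cloud("scene"); Ps.append(P)
cv2.imwrite("pics/s3.png",cv2.resize(im[90:230,300:420],(600,700),interpolation=cv2.INTER_CUBIC))
P=np.nanmedian(Ps,0); hsv=cv2.cvtColor(im,cv2.COLOR_BGR2HSV)
y=(hsv[...,0]>15)&(hsv[...,0]<32)&(hsv[...,1]>90)
c=np.array([477.5,-219.7])
near=(np.hypot(P[...,0]-c[0],P[...,1]-c[1])<60)
Q=P[y&near&(P[...,2]>150)];print("ring",len(Q),Q.mean(0),Q.min(0),Q.max(0),circ(Q,28))
blue=(hsv[...,0]>90)&(hsv[...,0]<125)&(hsv[...,1]>80)
for lo,hi,r in((20,60,43),(112,132,18),(140,160,13)):
    Q=P[blue&near&(P[...,2]>lo)&(P[...,2]<hi)]; print(lo,len(Q),circ(Q,r).round(1),circ(Q).round(1))
```

```text
4.4 [ 477.56505011 -218.08531417  212.106081  ] [ 9.99998850e-01  1.49591213e-03 -8.52277964e-05 -2.35699658e-04] 56.42259233162003 14.999603759497404
ring 199 [ 465.92366186 -219.16719797  227.40773267] [ 445.90818184 -252.62107485  193.69967653] [ 496.67044251 -167.62093723  379.76693371] [ 479.23595556 -212.67743508   28.        ]
20 282 [ 478.6 -223.4   43. ] [ 478.2 -222.9   42.5]
112 68 [ 478.2 -223.2   18. ] [ 477.4 -222.2   17. ]
140 48 [ 478.6 -223.4   13. ] [ 477.3 -222.    11.2]
```

View pics/s3.png

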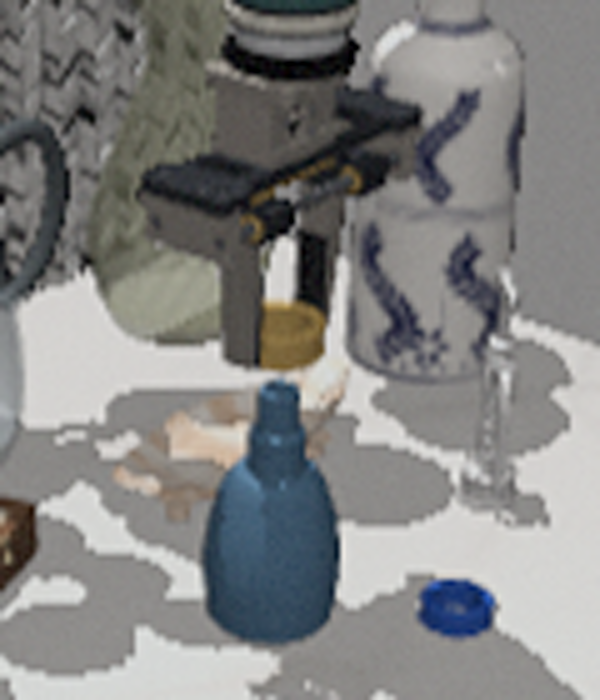

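The picture shows the ring held level (290,335) above and behind the neck (280,400). The two cameras disagree on the carafe's y by about 3 mm, so I'll do one subpixel midline check.

```bash
cat > sil.py <<'E'
from h import *
def proj(n,X):
    m=optics.camera_model(n);K=np.array(m["intrinsics"]);T=np.array(m["camera_from_world"])
    c=np.asarray(X,float)@T[:3,:3].T+T[:3,3]; p=np.stack([c[:,0],-c[:,1],-c[:,2]],1)@K.T
    return p[:,:2]/p[:,2:]
def render(n,polys,box,s=8):
    u0,v0,u1,v1=box; M=np.zeros(((v1-v0)*s,(u1-u0)*s),np.uint8)
    for X,fill in polys:
        p=(proj(n,X)-[u0,v0]+.5)*s-.5
        if fill: h=cv2.convexHull(p.astype(np.float32))
        else: h=p.reshape(-1,1,2)
        cv2.fillPoly(M,[np.round(h*16).astype(np.int32)],255 if fill else 0,shift=4)
    return cv2.resize(M,(u1-u0,v1-v0),interpolation=cv2.INTER_AREA)/255.
def circle(c,r,z):
    t=np.linspace(0,2*np.pi,72,endpoint=False); return np.stack([c[0]+r*np.cos(t),c[1]+r*np.sin(t),np.full(72,z)],1)
E
python3 - <<'E'
from sil import *
from scipy.optimize import minimize
def fit(n,im,polysf,box,chan,x0):
    u0,v0,u1,v1=box; f=im[v0:v1,u0:u1].astype(float); f=f@np.array(chan,float)
    f=(f-np.percentile(f,10))/(np.percentile(f,93)-np.percentile(f,10)+1e-9)
    def cost(c):
        a=cv2.GaussianBlur(render(n,polysf(c),box),(0,0),.7).ravel()
        A=np.stack([a,np.ones_like(a)],1); r=f.ravel()-A@np.linalg.lstsq(A,f.ravel(),rcond=None)[0]
        return (r**2).mean()
    best=min((minimize(cost,np.array(x0)+d,method="Nelder-Mead",options=dict(initial_simplex=np.array(x0)+d+np.array([[0,0],[5,0],[0,5]]))) for d in([0,0],[3,-3])),key=lambda r:r.fun)
    return best.x.round(1),round(best.fun,4)
ring=lambda R,r,h:(lambda c:[(np.vstack([circle(c,R,0),circle(c,R,h)]),1),(circle(c,r,h),0)])
top=cv2.imread("pics/top0.png");sc=cv2.imread("pics/scene0.png")
G=[-1,.5,.5];B=[1,0,-1]
print("L top",fit("top",top,ring(23,15,18),(275,206,304,234),G,(455,80)),"sc",fit("scene",sc,ring(23,15,18),(278,244,296,272),G,(455,80)))
print("R top",fit("top",top,ring(28,20,22),(322,209,352,238),G,(442,-80.6)),"sc",fit("scene",sc,ring(28,20,22),(318,218,350,248),G,(442,-80.6)))
car=lambda c:[(np.vstack([circle(c,18,109),circle(c,18,134)]),1),(np.vstack([circle(c,13,134),circle(c,13,162)]),1)]
im2=optics.get_image("scene")[0]
for nm,i in(("sc0",sc),("now",im2)):
    vb=int(proj("scene",[[477,-220,122]])[0,1]); b=(335,158,376,vb)
    print("car",nm,b,fit("scene",i,car,b,B,(477.5,-220)))
belly=lambda zb:(lambda c:[(circle(c,43.5,zb),1)])
for zb in(30,45,60): print("belly top",zb,fit("top",top,belly(zb),(360,193,398,236),B,(477.5,-220)))
# scene midlines
for nm,i in(("sc0",sc),("now",im2)):
    d=i[...,0].astype(float)-i[...,2]
    for v in range(190,215,6):
        r=d[v,330:380]; h=r.max()/2; on=np.where(r>h)[0]; a,b=on[0],on[-1]
        l=a-(r[a]-h)/(r[a]-r[a-1]); q=b+(r[b]-h)/(r[b]-r[b+1]); print(nm,v,round(330+(l+q)/2,2),end=' ')
print(proj("scene",[[477.5,-219.7,30],[477.5,-219.7,60],[478.4,-223.3,45]]))
E
```

```text
L top (array([455.4,  78.9]), np.float64(0.0015)) sc (array([456. ,  74.4]), np.float64(0.0482))
R top (array([441.8, -82.5]), np.float64(0.0014)) sc (array([444.2, -85.5]), np.float64(0.0601))
car sc0 (335, 158, 376, 180) (array([ 480.2, -226. ]), np.float64(0.0276))
car now (335, 158, 376, 180) (array([ 479.9, -226.3]), np.float64(0.0453))
belly top 30 (array([ 479.4, -224.9]), np.float64(0.0214))
belly top 45 (array([ 479. , -222.8]), np.float64(0.0232))
belly top 60 (array([ 478.4, -221.1]), np.float64(0.025))
sc0 190 354.27 sc0 196 354.06 sc0 202 353.85 sc0 208 353.9 sc0 214 353.79 now 190 354.12 now 196 353.88 now 202 353.85 now 208 353.98 now 214 353.81 [[353.00750481 205.61429086]
 [353.38189408 197.52840939]
 [353.673676   201.04534295]]
```

Run:
```python
from sil import *
from scipy.optimize import minimize_scalar
im=np.mean([optics.get_image("scene")[0] for _ in range(4)],0)
s=telemetry.sense();print(s["tcp_pos"])
d=im[...,:]@np.array([-1,.5,.5])
c=[477.5,-219.6]; p=proj("scene",np.vstack([circle(c,28,190),circle(c,28,212)]));print("pred right",p[:72,0].max(),p[72:,0].max(),p[:,1].min(),p[:,1].max())
for v in range(146,168,2):
    print(v,d[v,346:372].round(0).astype(int))
print(proj("scene",[[477.5,-219.6,200],[478.5,-219.6,200],[477.5,-220.6,200]]))
```

```text
[ 477.52049028 -219.60417468  212.09570021]
pred right 364.4904162453099 364.878284402853 149.64912867925884 164.67636829913044
146 [ 6  6  6  5  5  5  2  4  3  3  3  3  3  1 -1 -1 -2 -2 -2  4  6  2  3  3
  4  4]
148 [ 6  6  6  4  6  5  1  2  2  2  2  2  1  1 -3 -2 -1 -2 -3  5  5  4  3  1
  2  4]
150 [ 5  5  5  5  4  4 21 50 50 49 48 40 33 38 33 13 -3 -2 -1  4  4  3  4  0
 -3  2]
152 [ 6  5  6  6  5  2 19 51 52 52 53 50 50 51 53 53 58 50 24  5  2  3  3  1
 -6 -1]
154 [ 6  5  5  6  4  1 22 51 53 52 52 53 51 49 46 41 46 56 59 19  2  3  3  0
 -6 -1]
156 [ 4  5  5  5  5 -1 30 52 53 52 53 52 51 50 51 57 56 53 41  3  2  3  3  1
 -7 -1]
158 [ 5  5  5  6  4 -1 39 55 57 57 57 56 55 55 53 52 48 46 34  1  2  3  3  1
  0  2]
160 [ 6  6  4  4  5 -3 38 51 54 52 52 52 52 51 50 48 46 45 39  1  2  2  2  2
 -1  0]
162 [ 3  4  5  6  5 -4 43 54 54 53 54 54 54 54 52 56 36 18  5  7 12 16 12  8
  4 -1]
164 [ 4  4  4  3  3  2  9  9  8 12 17 17 15 17 17 11  8  4  5  0  3  5 13 14
  4  4]
166 [  3   2   2   4   3   5  -1 -10 -14 -31 -33  -6  -6  15  25  15  10   9
   4   1   4  12  16   7   3   3]
[[355.2212597  157.36718434]
 [354.95536654 157.26797538]
 [355.4279968  157.25521998]]
```

Ring and scene camera agree on where the robot is. The carafe sits about 3.5 mm further to −y than the top estimate, so I shift and lower round the thin neck first.

>>> apply_moves(moves=[[0.7,-3.7,0,0,0,0],[0.7,-3.7,-10,0,0,0],[0.7,-3.7,-25,0,0,0],[0.7,-3.7,-40,0,0,0],[0.7,-3.7,-48,0,0,0],[0.7,-3.7,-48,0,0,0],[0.7,-3.7,-48,0,0,0]])

```text
time: 5.48
tcp_pos: [478.0, -223.3, 163.6]
tcp_rot: [1.0, 0.0, -0.001, -0.0]
force: [1.3, -0.6, -0.7]
width: 56.6
finger_force: 15.0
```

Run:
```python
from sil import *
im=np.mean([optics.get_image("scene")[0] for _ in range(4)],0)
s=telemetry.sense();print(s["tcp_pos"],s["force"])
cv2.imwrite("pics/s4.png",cv2.resize(im[125:225,320:400].astype(np.uint8),(640,800)[:2] if 0 else (480,600),interpolation=cv2.INTER_CUBIC))
```

```text
[ 478.78988489 -223.5290332   164.85688416] [-0.39665384  0.26660342 -1.0413717 ]
```

View pics/s4.png

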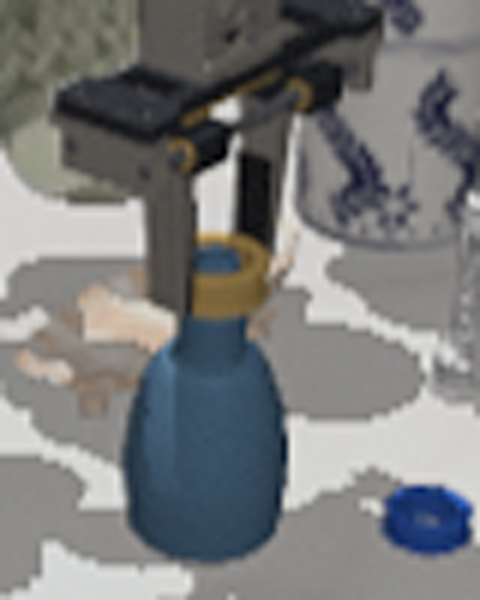

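The ring surrounds the mouth (217,258) and is about centred on the belly's midline (206). Lowering gently.

>>> apply_moves(moves=[[0,0,-2,0,0,0],[0,0,-4,0,0,0],[0,0,-6,0,0,0],[0,0,-8,0,0,0],[0,0,-10,0,0,0],[0,0,-12,0,0,0],[0,0,-12,0,0,0]])

```text
time: 6.27
tcp_pos: [477.9, -223.2, 151.6]
tcp_rot: [1.0, 0.0, -0.0, -0.0]
force: [0.4, -0.1, -0.7]
width: 56.1
finger_force: 15.0
```

>>> apply_moves(moves=[[0,0,-3,0,0,0],[0,0,-6,0,0,0],[0,0,-9,0,0,0],[0,0,-12,0,0,0],[0,0,-15,0,0,0],[0,0,-18,0,0,0],[0,0,-19,0,0,0],[0,0,-19,0,0,0]])

```text
time: 6.93
tcp_pos: [478.0, -223.2, 132.7]
tcp_rot: [1.0, 0.0, -0.0, -0.0]
force: [1.0, -0.2, -2.5]
width: 56.2
finger_force: 15.0
```

>>> apply_moves(moves=[[0,0,-1,0,0,0],[0,0,-1.5,0,0,0],[0,0,-1.5,0,0,0],[0,0,-1.5,0,0,0]])

```text
time: 7.27
tcp_pos: [478.3, -223.3, 131.7]
tcp_rot: [1.0, 0.0, 0.0, 0.0]
force: [-0.0, -0.1, -1.3]
width: 56.4
finger_force: 15.0
```

>>> apply_moves(moves=[[0,0,0,0,0,0],[0,0,0,0,0,0],[0,0,0,0,0,0],[0,0,0,0,0,0],[0,0,0,0,0,0],[0,0,0,0,0,0],[0,0,0,0,0,0],[0,0,0,0,0,0],[0,0,0,0,0,0]], fingers=85)

```text
time: 8.02
tcp_pos: [478.3, -223.3, 131.6]
tcp_rot: [1.0, 0.0, -0.0, 0.0]
force: [-0.5, -0.5, 0.4]
width: 85.5
finger_force: 0.0
```

>>> apply_moves(moves=[[0,0,15,0,0,0],[0,0,40,0,0,0],[0,0,70,0,0,0],[0,0,100,0,0,0],[-1,30,105,0,0,0],[-3,65,105,0,0,0],[-6,100,105,0,0,0],[-9,135,105,0,0,0],[-12,170,105,0,0,0],[-16,205,105,0,0,0],[-20,240,90,0,0,0],[-20,240,90,0,0,0]])

```text
time: 9.02
tcp_pos: [456.2, 23.4, 220.2]
tcp_rot: [1.0, 0.005, -0.001, -0.001]
force: [-0.8, 0.8, 0.4]
width: 85.2
finger_force: 0.0
```

```bash
cat > look.py <<'E'
from fit import *
s=telemetry.sense(); print(s["time"],s["tcp_pos"],s["force"],s["tcp_rot"])
for n,b in(("scene",(325,150,385,222)),("top",(340,190,420,240))):
    Ps=[]
    for i in range(4): im,P=cloud(n);Ps.append(P)
    P=np.nanmedian(Ps,0); h=cv2.cvtColor(im,cv2.COLOR_BGR2HSV)
    y=(h[...,0]>15)&(h[...,0]<32)&(h[...,1]>90)
    m=np.zeros_like(y);m[b[1]:b[3],b[0]:b[2]]=1
    Q=P[y&m&(P[...,2]>90)&(P[...,2]<200)]
    if len(Q): print(n,"gold",len(Q),np.percentile(Q,[2,50,90,98],axis=0).round(1).tolist(),circ(Q).round(1))
    bl=(h[...,0]>90)&(h[...,0]<125)&(h[...,1]>80)
    for lo,hi,r in((20,60,43),(137,165,13)):
        Q=P[bl&m&(P[...,2]>lo)&(P[...,2]<hi)]
        if len(Q)>5: print(n,lo,len(Q),circ(Q,r).round(1),Q[:,2].max())
    cv2.imwrite(f"pics/last_{n}.png",im)
E
python3 look.py
python3 - <<'E'
import cv2
im=cv2.imread("pics/last_scene.png");cv2.imwrite("pics/s5.png",cv2.resize(im[140:290,270:400],(650,600),interpolation=cv2.INTER_CUBIC))
E
```

```text
9.0167 [456.17557988  23.39174304 220.24533596] [-0.83002336  0.78191422  0.41815539] [ 0.99998464  0.00525162 -0.00133106 -0.00116946]
scene gold 143 [[450.4, -241.9, 113.6], [464.7, -205.7, 126.3], [491.5, -195.5, 130.5], [499.0, -193.8, 131.5]] [ 476.8 -220.6   25. ]
scene 20 288 [ 478.8 -223.5   43. ] 59.79480133559986
scene 137 83 [ 478.4 -223.3   13. ] 164.06062298376588
top gold 157 [[450.7, -248.3, 95.1], [474.9, -217.5, 129.7], [500.4, -197.9, 131.9], [503.7, -192.8, 133.0]] [ 477.4 -220.8   24.7]
top 137 50 [ 476.7 -220.4   13. ] 164.69605197316423
```

View pics/s5.png

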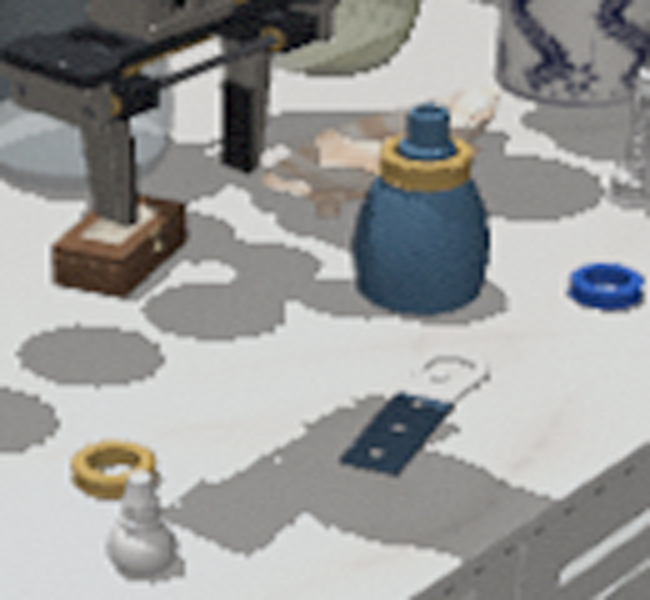

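The wide collar sits home on the shoulder: it is level, its top is at ~130 mm, and the carafe has not moved. Now the narrow collar at image (113,468).

>>> apply_moves(moves=[[-1,25,-20,0,0,0],[-3,55,-50,0,0,0],[-3,62.8,-85,0,0,0],[-3,62.8,-120,0,0,0],[-3,62.8,-140,0,0,0],[-3,62.8,-150,0,0,0],[-3,62.8,-165,0,0,0],[-3,62.8,-185,0,0,0],[-3,62.8,-199.5,0,0,0],[-3,62.8,-199.5,0,0,0],[-3,62.8,-199.5,0,0,0]], fingers=91)

```text
time: 10.33
tcp_pos: [455.6, 79.0, 22.3]
tcp_rot: [1.0, -0.0, -0.0, 0.0]
force: [-0.3, 0.0, 0.5]
width: 90.9
finger_force: 0.0
```

>>> apply_moves(moves=[[0,0,0,0,0,0],[0,0,0,0,0,0],[0,0,0,0,0,0],[0,0,0,0,0,0],[0,0,0,0,0,0],[0,0,0,0,0,0],[0,0,0,0,0,0],[0,0,0,0,0,0],[0,0,0,0,0,0],[0,0,0,0,0,0],[0,0,0,0,0,0],[0,0,0,0,0,0]], fingers=38, newtons=15)

```text
time: 11.33
tcp_pos: [455.3, 79.5, 22.2]
tcp_rot: [1.0, 0.0, 0.0, 0.0]
force: [-1.2, -1.0, 4.6]
width: 45.9
finger_force: 15.0
```

>>> apply_moves(moves=[[0,0,20,0,0,0],[0,0,55,0,0,0],[0,0,90,0,0,0],[0,0,125,0,0,0],[0,0,160,0,0,0],[2,-15,185,0,0,0],[4,-50,190,0,0,0],[7,-85,190,0,0,0],[10,-120,190,0,0,0],[13,-155,190,0,0,0],[16,-190,190,0,0,0],[19,-220,190,0,0,0]])

```text
time: 12.33
tcp_pos: [473.7, -142.9, 211.8]
tcp_rot: [1.0, -0.0, -0.0, 0.0]
force: [-0.2, 0.2, -0.6]
width: 45.7
finger_force: 15.0
```

>>> apply_moves(moves=[[2,-35,0,0,0,0],[3.5,-65,0,0,0,0],[4.1,-82.8,0,0,0,0],[4.1,-82.8,0,0,0,0],[4.1,-82.8,-8,0,0,0],[4.1,-82.8,-14,0,0,0],[4.1,-82.8,-17,0,0,0],[4.1,-82.8,-17,0,0,0],[4.1,-82.8,-17,0,0,0]])

```text
time: 13.08
tcp_pos: [478.3, -222.1, 194.7]
tcp_rot: [1.0, 0.001, -0.0, -0.0]
force: [0.4, 0.1, -0.2]
width: 46.0
finger_force: 15.0
```

Run:
```python
from sil import *
im=np.mean([optics.get_image("scene")[0] for _ in range(4)],0)
s=telemetry.sense();print(s["time"],s["tcp_pos"],s["force"],s["width"])
cv2.imwrite("pics/s6.png",cv2.resize(im[120:200,325:389].astype(np.uint8),(480,600),interpolation=cv2.INTER_CUBIC))
c=[478.3,-223.3];zb=s["tcp_pos"][2]-22
p=proj("scene",np.vstack([circle(c,23,zb),circle(c,23,zb+18)]));print("pred ring u",p[:,0].min(),p[:,0].max(),"v",p[:,1].min(),p[:,1].max())
p=proj("scene",np.vstack([circle(c,13,140),circle(c,13,162)]));print("pred neck u",p[:,0].min(),p[:,0].max(),"v",p[:,1].min(),p[:,1].max())
d=im@np.array([-1,.5,.5]);b=im@np.array([1,0,-1])
v0=int(p[:,1].min())
for v in range(v0-20,v0-4,3): print("g",v,d[v,344:370].astype(int))
for v in range(v0+2,v0+14,2): print("b",v,b[v,344:366].astype(int))
```

```text
13.2833 [ 478.62229066 -223.02737943  195.40121122] [-0.66723421  0.53693741 -0.87728674] 46.105690442432994
pred ring u 347.75265678167494 363.36614727472534 v 156.05661289725373 168.37527217157438
pred neck u 350.67183277691294 359.5505830934532 v 166.1972066096655 176.62764250765662
g 146 [ 6  5  5  2  5  5  7  5  4  4  2  3  2  2  2 -2 -3 -2  0 -3  2  6  5  3
  2  2]
g 149 [16  9  4  5  5  5  5  5  4  3  3  3  3  2  2  0 -2 -2 -2 -1  2  5  4  3
  2  0]
g 152 [19  9  5  5  4  6  6  4  6  0  2  3  3  3  2  0 -2  0 -2 -3  4  5  3  3
  3  0]
g 155 [14  5  5  5  5  4  7  6  4  0  3  4  3  0  0 -3 -1 -4  0 -2  5  5  2  4
  3  0]
g 158 [ 2  4  4  5  5  5  6  3  2  5 52 53 56 53 52 53 56 49 31  4  4  2  2  2
  3  1]
g 161 [ 2  4  4  5  5  5  6  5  2 15 50 53 51 49 50 49 54 56 54 11  3  5  6  6
  6  3]
b 168 [ -9 -14 -16 -12 -12 -10 -10  -2  33  20   9   8  16  19  25  17 -11 -15
 -16 -20 -13 -25]
b 170 [-38 -34 -27 -14  -9 -11 -14   3  32  38  42  42  44  42  40  26 -11  -8
 -12 -15 -19 -26]
b 172 [-34 -34 -35 -27 -20 -13 -15   4  35  38  40  39  40  40  38  21 -18 -20
 -18 -14 -16 -19]
b 174 [-27 -32 -30 -50 -67 -73 -39  -9  29  38  40  39  40  37  39  11 -26 -33
 -21 -16 -13  -7]
b 176 [-15 -21 -52 -92 -90 -33  37  41  37  39  40  39  41  38  39  40  50 -46
 -72 -51 -23 -17]
b 178 [-26 -31 -73 -96 -91 -44  28  44  45  44  43  43  47  45  45  46  44 -37
 -66 -69 -41 -15]
```

View pics/s6.png

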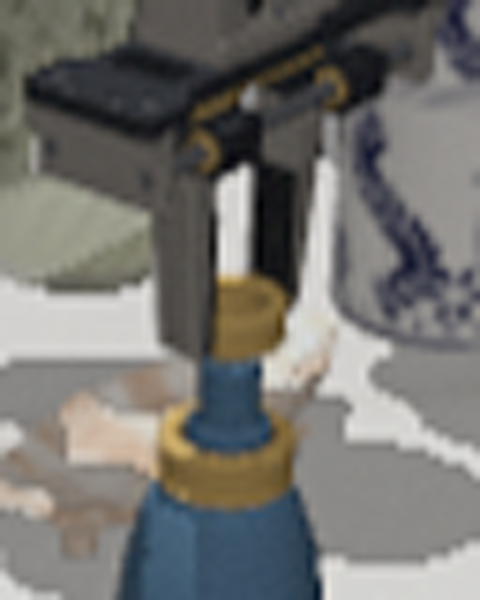

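The narrow ring (250,315) is held level just above the mouth, with its right edge a fraction of a pixel left of expected. I apply a small shift and lower slowly.

>>> apply_moves(moves=[[-0.2,-0.5,0,0,0,0],[-0.2,-0.5,-3,0,0,0],[-0.2,-0.5,-6,0,0,0],[-0.2,-0.5,-8,0,0,0],[-0.2,-0.5,-9.5,0,0,0],[-0.2,-0.5,-11,0,0,0],[-0.2,-0.5,-12.5,0,0,0],[-0.2,-0.5,-14,0,0,0],[-0.2,-0.5,-14,0,0,0]])

```text
time: 14.03
tcp_pos: [478.0, -223.7, 180.8]
tcp_rot: [1.0, 0.0, -0.0, -0.0]
force: [0.1, 0.1, -1.0]
width: 45.7
finger_force: 15.0
```

>>> apply_moves(moves=[[0,0,-2,0,0,0],[0,0,-4,0,0,0],[0,0,-6,0,0,0],[0,0,-8,0,0,0],[0,0,-10,0,0,0],[0,0,-12.5,0,0,0],[0,0,-15,0,0,0],[0,0,-17.5,0,0,0],[0,0,-20,0,0,0],[0,0,-21.5,0,0,0],[0,0,-21.5,0,0,0]])

```text
time: 14.95
tcp_pos: [477.9, -223.7, 159.2]
tcp_rot: [1.0, 0.0, -0.0, -0.0]
force: [-0.9, -0.5, -0.8]
width: 45.9
finger_force: 15.0
```

>>> apply_moves(moves=[[0,0,-0.8,0,0,0],[0,0,-0.8,0,0,0]])

```text
time: 15.12
tcp_pos: [478.2, -223.8, 158.8]
tcp_rot: [1.0, 0.0, 0.0, 0.0]
force: [1.1, -0.3, -1.4]
width: 45.8
finger_force: 15.0
```

>>> apply_moves(moves=[[0,0,0,0,0,0],[0,0,0,0,0,0],[0,0,0,0,0,0],[0,0,0,0,0,0],[0,0,0,0,0,0],[0,0,0,0,0,0],[0,0,0,0,0,0],[0,0,0,0,0,0]], fingers=75)

```text
time: 15.78
tcp_pos: [478.2, -223.8, 158.8]
tcp_rot: [1.0, 0.0, -0.0, 0.0]
force: [0.1, 0.0, -0.0]
width: 75.0
finger_force: 0.0
```

>>> apply_moves(moves=[[0,0,15,0,0,0],[0,0,40,0,0,0],[0,0,65,0,0,0],[0,0,75,0,0,0],[0,30,75,0,0,0],[0,65,75,0,0,0],[-3,100,75,0,0,0],[-6,135,75,0,0,0],[-9,170,75,0,0,0],[-12,205,75,0,0,0],[-15,240,75,0,0,0],[-15,240,75,0,0,0]])

```text
time: 16.78
tcp_pos: [462.1, 23.1, 233.6]
tcp_rot: [1.0, 0.005, -0.0, -0.001]
force: [0.3, 0.2, 1.1]
width: 74.9
finger_force: 0.0
```

```bash
python3 look.py
python3 - <<'E'
import cv2
from fit import *
im=cv2.imread("pics/last_scene.png");a=cv2.resize(im[140:225,320:400],(400,425),interpolation=cv2.INTER_CUBIC);b=cv2.resize(im[240:325,190:275],(400,400),interpolation=cv2.INTER_CUBIC)
b=cv2.copyMakeBorder(b,0,25,0,0,cv2.BORDER_CONSTANT);cv2.imwrite("pics/s7.png",np.hstack([a,b]))
P=np.load("top.npy");Q=ring(P,(200,195,260,250),95,130)
Ps=[Q]
for n in("top","scene"):
    X=np.nanmedian([cloud(n)[1] for _ in range(4)],0) ; X=X.reshape(-1,3)
    Q=X[(X[:,2]>104)&(X[:,2]<126)&(abs(X[:,0]-451)<30)&(abs(X[:,1]-283)<36)]
    if len(Q)<10: print(n,len(Q));continue
    f=cv2.fitLine(Q[:,:2].astype(np.float32),cv2.DIST_HUBER,0,.01,.01).ravel();print(n,len(Q),Q.mean(0).round(1),Q.min(0).round(1),Q.max(0).round(1),f,"x at y283",f[2]+(283-f[3])*f[0]/f[1])
    im=optics.get_image(n)[0]
    R=X[(X[:,2]>14)&(X[:,2]<28)&(np.hypot(X[:,0]-451,X[:,1]-283)<90)]
    L=R[R[:,0]<380];print("lip",len(L),L.mean(0).round(1) if len(L) else 0)
    U=X[(X[:,2]>75)&(X[:,2]<126)&(abs(X[:,0]-451)<30)&(abs(X[:,1]-283)>54)&(abs(X[:,1]-283)<72)]
    for sgn in(-1,1):
        W=U[np.sign(U[:,1]-283)==sgn];print("upright",len(W),np.median(W,0).round(1) if len(W) else 0)
E
```

```text
16.7833 [462.11559798  23.13549609 233.55838717] [0.34242717 0.15040944 1.08056636] [ 9.99985113e-01  5.29454049e-03 -1.75681417e-04 -1.30821615e-03]
scene gold 243 [[451.3, -236.6, 112.8], [465.5, -206.1, 130.7], [489.7, -196.7, 154.4], [497.5, -194.6, 155.4]] [ 476.1 -219.9   21.9]
scene 20 285 [ 478.6 -223.4   43. ] 59.90470240800454
scene 137 35 [ 479.8 -220.5   13. ] 164.64536489753954
top gold 208 [[450.8, -248.0, 99.0], [474.2, -213.4, 150.3], [496.5, -198.3, 154.8], [503.6, -192.7, 156.3]] [ 477.2 -219.9   22.1]
top 137 24 [ 477.  -216.1   13. ] 164.40412604701987
top 110 [450.2 284.2 120.2] [440.9 248.7 104.4] [461.2 318.8 125.8] [ 1.1268184e-01 -9.9363112e-01  4.5032010e+02  2.8356091e+02] x at y283 450.3837
lip 27 [375.2 276.4  25.8]
upright 9 [457.1 221.9 100.9]
upright 6 [442.9 341.3 104.3]
scene 236 [447.1 284.2 116.2] [439.7 247.4 104.4] [460.3 319.  123. ] [ 1.0737014e-01 -9.9421912e-01  4.4530054e+02  2.8428833e+02] x at y283 445.43967
lip 58 [375.4 275.7  25.5]
upright 29 [456.1 221.8  91.2]
upright 39 [442.4 343.   92.6]
```

View pics/s7.png

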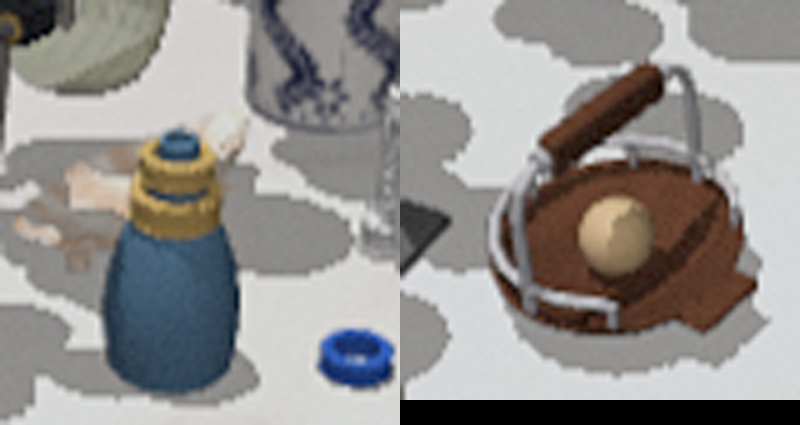

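Both collars are home: (178,200) on the shoulder, (176,160) on the step with its top at ~154 mm. The mouth is open and the carafe unmoved. The dish bar is centred near (450,282.3) and tilted 0.113 rad, and the ball lies in the middle (615,235). Turning to the bar.

>>> apply_moves(moves=[[-1,22,0,0,0,0.12],[-2,44,0,0,0,0.24],[-3,66,0,0,0,0.36],[-4,88,0,0,0,0.48],[-5,110,0,0,0,0.6],[-6,132,0,0,0,0.72],[-7,154,0,0,0,0.84],[-8,176,0,0,0,0.96],[-9,198,0,0,0,1.08],[-10,220,0,0,0,1.2],[-11,242,0,0,0,1.32],[-12,256,0,0,0,1.44]], fingers=60)

```text
time: 18.68
tcp_pos: [450.7, 274.6, 233.9]
tcp_rot: [0.749, 0.663, 0.0, -0.0]
force: [0.4, 0.5, -0.2]
width: 60.1
finger_force: 0.0
```

>>> apply_moves(moves=[[-1.1,8,0,0,0,0.12],[-1.1,10.1,0,0,0,0.244],[-1.1,10.1,-20,0,0,0.244],[-1.1,10.1,-40,0,0,0.244],[-1.1,10.1,-55,0,0,0.244],[-1.1,10.1,-60,0,0,0.244],[-1.1,10.1,-60,0,0,0.244],[-1.1,10.1,-60,0,0,0.244],[-1.1,10.1,-60,0,0,0.244]])

```text
time: 19.43
tcp_pos: [450.6, 282.8, 174.8]
tcp_rot: [0.666, 0.746, 0.001, 0.0]
force: [-0.1, -0.3, -0.7]
width: 59.9
finger_force: 0.0
```

Run:
```python
from h import *
im,P=cloud("scene"); cv2.imwrite("pics/s8.png",cv2.resize(im[190:330,170:300],(650,600),interpolation=cv2.INTER_CUBIC))
s=telemetry.sense(); print(s["time"],s["tcp_pos"],s["tcp_rot"],s["q"].round(2),s["force"],s["width"])
```

```text
19.4833 [450.6259168  282.79701029 174.87629897] [6.65682251e-01 7.46234650e-01 9.26936139e-04 3.58665836e-04] [-0.19  0.4  -0.53  1.92  0.26  0.89 -0.74] [1.52765348 0.46987562 0.32473701] 59.8670774625069
```

View pics/s8.png

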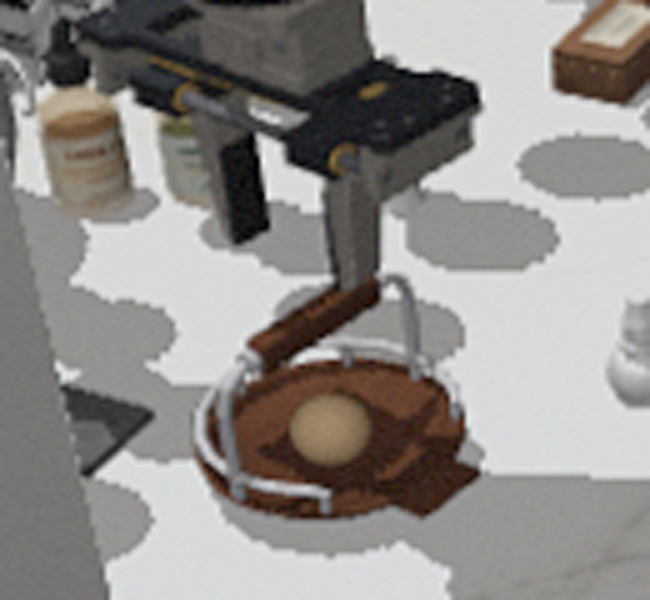

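The fingers are open over the bar (315,320), aligned with it. Lowering and closing.

>>> apply_moves(moves=[[0,0,-15,0,0,0],[0,0,-35,0,0,0],[0,0,-52,0,0,0],[0,0,-63,0,0,0],[0,0,-63,0,0,0],[0,0,-63,0,0,0],[0,0,-63,0,0,0]])

```text
time: 20.07
tcp_pos: [450.6, 282.9, 111.8]
tcp_rot: [0.666, 0.746, 0.001, 0.0]
force: [-0.3, 0.7, -0.2]
width: 59.5
finger_force: 0.0
```

>>> apply_moves(moves=[[0,0,0,0,0,0],[0,0,0,0,0,0],[0,0,0,0,0,0],[0,0,0,0,0,0],[0,0,0,0,0,0],[0,0,0,0,0,0],[0,0,0,0,0,0],[0,0,0,0,0,0],[0,0,0,0,0,0],[0,0,0,0,0,0]], fingers=22, newtons=10)

```text
time: 20.9
tcp_pos: [450.0, 282.3, 110.7]
tcp_rot: [0.666, 0.746, -0.0, -0.0]
force: [-0.6, 0.6, -0.7]
width: 21.9
finger_force: 0.0
```

>>> apply_moves(moves=[[0,0,0,0,0,0],[0,0,0,0,0,0],[0,0,0,0,0,0],[0,0,0,0,0,0],[0,0,0,0,0,0],[0,0,0,0,0,0]], fingers=8)

```text
time: 21.4
tcp_pos: [450.1, 282.3, 110.7]
tcp_rot: [0.666, 0.746, 0.0, 0.0]
force: [0.7, -0.5, -1.3]
width: 13.7
finger_force: 10.0
```

>>> apply_moves(moves=[[0,0,0,0,0,0],[0,0,0,0,0,0],[0,0,0,0,0,0],[0,0,0,0,0,0]], newtons=40)

```text
time: 21.73
tcp_pos: [449.9, 282.2, 110.7]
tcp_rot: [0.666, 0.746, -0.0, -0.0]
force: [0.9, -0.2, -2.6]
width: 13.7
finger_force: 40.0
```

>>> apply_moves(moves=[[0,0,0.5,0,0,0],[0,0,1.5,0,0,0],[0,0,3,0,0,0],[0,0,5,0,0,0],[0,0,8,0,0,0],[0,0,12,0,0,0],[0,0,16,0,0,0],[0,0,20,0,0,0],[0,0,23,0,0,0],[0,0,25,0,0,0],[0,0,26,0,0,0],[0,0,26,0,0,0]])

```text
time: 22.73
tcp_pos: [450.1, 282.3, 137.0]
tcp_rot: [0.666, 0.746, 0.0, 0.0]
force: [-0.0, -0.0, -4.0]
width: 13.9
finger_force: 40.0
```

Run:
```python
from h import *
im,P=cloud("scene"); cv2.imwrite("pics/s9.png",cv2.resize(im[190:330,170:300],(650,600),interpolation=cv2.INTER_CUBIC))
s=telemetry.sense(); print(s["time"],s["tcp_pos"],s["tcp_rot"],s["force"],s["ft_torque"],s["width"])
```

```text
22.7833 [450.06405546 282.24420548 136.85883573] [6.65744036e-01 7.46180188e-01 2.11961347e-05 7.02354006e-05] [ 0.65167507 -0.22084082 -2.96583838] [-0.08415461 -0.06679004 -0.02752363] 13.442809451404273
```

View pics/s9.png

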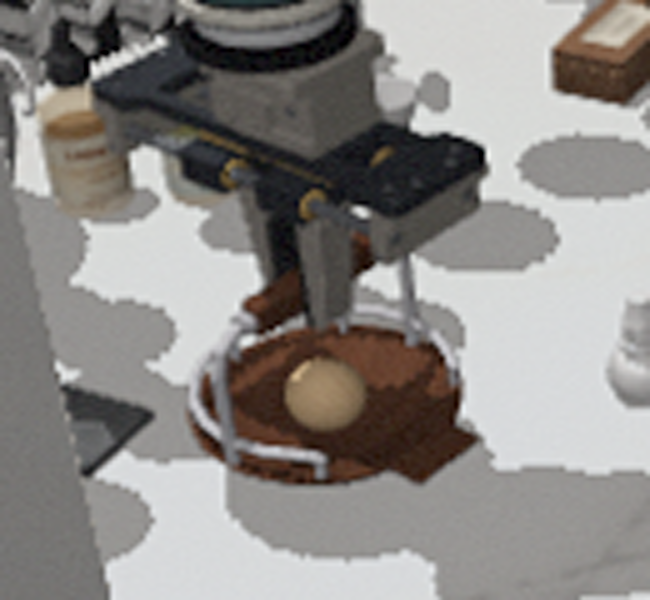

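The dish is level, with the ball still in the middle (325,395). That is the last picture I view; numeric checks from here. Raising further, then carrying and turning slowly.

>>> apply_moves(moves=[[0,0,1,0,0,0],[0,0,4,0,0,0],[0,0,9,0,0,0],[0,0,16,0,0,0],[0,0,24,0,0,0],[0,0,33,0,0,0],[0,0,42,0,0,0],[0,0,50,0,0,0],[0,0,57,0,0,0],[0,0,62,0,0,0],[0,0,65,0,0,0],[0,0,66,0,0,0]])

```text
time: 23.78
tcp_pos: [450.2, 282.4, 203.4]
tcp_rot: [0.666, 0.746, 0.0, 0.0]
force: [0.5, 0.5, -3.2]
width: 13.5
finger_force: 40.0
```

>>> apply_moves(moves=[[0,-0.2,0,0,0,0.001],[0.1,-0.9,0,0,0,0.004],[0.2,-2,0,0,0,0.009],[0.3,-3.6,0,0,0,0.016],[0.5,-5.6,0,0,0,0.024],[0.7,-8,0,0,0,0.035],[0.9,-11,0,0,0,0.048],[1.2,-14.4,0,0,0,0.063],[1.5,-18.2,0,0,0,0.079],[1.9,-22.5,0,0,0,0.098],[2.3,-27.2,0,0,0,0.118],[2.7,-32.4,0,0,0,0.141]])

```text
time: 24.78
tcp_pos: [452.8, 249.4, 202.8]
tcp_rot: [0.611, 0.792, 0.0, 0.0]
force: [0.0, -0.6, -4.1]
width: 13.8
finger_force: 40.0
```

>>> apply_moves(moves=[[0.5,-5.6,0,0,0,0.024],[1,-11.6,0,0,0,0.05],[1.5,-17.9,0,0,0,0.078],[2.1,-24.5,0,0,0,0.106],[2.6,-31.3,0,0,0,0.136],[3.2,-38.3,0,0,0,0.166],[3.8,-45.3,0,0,0,0.197],[4.4,-52.3,0,0,0,0.227],[5,-59.3,0,0,0,0.257],[5.6,-66.3,0,0,0,0.288],[6.2,-73.3,0,0,0,0.318],[6.8,-80.3,0,0,0,0.348]])

```text
time: 25.78
tcp_pos: [459.6, 168.9, 202.9]
tcp_rot: [0.464, 0.886, -0.0, 0.0]
force: [0.8, -0.1, -3.8]
width: 14.0
finger_force: 40.0
```

>>> apply_moves(moves=[[0.6,-7,0,0,0,0.03],[1.2,-14,0,0,0,0.061],[1.8,-21,0,0,0,0.091],[2.4,-28,0,0,0,0.121],[3,-35,0,0,0,0.152],[3.5,-42,0,0,0,0.182],[4.1,-49,0,0,0,0.213],[4.7,-56,0,0,0,0.243],[5.3,-63,0,0,0,0.273],[5.9,-70,0,0,0,0.304],[6.5,-77,0,0,0,0.334],[7.1,-84,0,0,0,0.364]])

```text
time: 26.78
tcp_pos: [466.6, 84.9, 202.9]
tcp_rot: [0.296, 0.955, -0.0, 0.0]
force: [-0.2, 0.5, -3.4]
width: 13.8
finger_force: 40.0
```

>>> apply_moves(moves=[[0.6,-7,0,0,0,0.03],[1.2,-14,0,0,0,0.061],[1.8,-21,0,0,0,0.091],[2.4,-28,0,0,0,0.121],[3,-35,0,0,0,0.152],[3.6,-42,0,0,0,0.182],[4.2,-49,0,0,0,0.213],[4.8,-56,0,0,0,0.243],[5.4,-63,0,0,0,0.273],[6,-69.8,0,0,0,0.304],[6.6,-76.3,0,0,0,0.333],[7.1,-82.5,0,0,0,0.36]])

```text
time: 27.78
tcp_pos: [473.7, 2.3, 202.9]
tcp_rot: [0.121, 0.993, -0.0, 0.0]
force: [0.4, -0.3, -3.8]
width: 13.7
finger_force: 40.0
```

>>> apply_moves(moves=[[0.5,-5.9,0,0,0,0.026],[1,-11.5,0,0,0,0.052],[1.5,-16.8,0,0,0,0.077],[2,-21.8,0,0,0,0.102],[2.4,-26.4,0,0,0,0.126],[2.8,-30.6,0,0,0,0.149],[3.2,-34.4,0,0,0,0.17],[3.6,-37.8,0,0,0,0.189],[3.9,-40.8,0,0,0,0.206],[4.1,-43.4,0,0,0,0.22],[4.3,-45.5,0,0,0,0.23],[4.4,-47.2,0,0,0,0.236]])

```text
time: 28.78
tcp_pos: [478.2, -44.3, 202.8]
tcp_rot: [0.004, 1.0, -0.0, 0.0]
force: [0.2, -1.4, -3.8]
width: 13.6
finger_force: 40.0
```

```bash
cat > fin.py <<'E'
from fit import *
s=telemetry.sense(); print(s["time"],s["tcp_pos"],s["tcp_rot"],s["force"],s["width"])
a,b=s["tcp_rot"][:2];print("tool y deg",np.degrees(np.arctan2(2*b*b-1,2*a*b)))
for n in("scene","top"):
    L=[cloud(n) for _ in range(4)];im=L[-1][0];P=np.nanmedian([l[1] for l in L],0);h=cv2.cvtColor(im,cv2.COLOR_BGR2HSV)
    t=s["tcp_pos"];zb=t[2]-110.7
    r=np.hypot(P[...,0]-t[0],P[...,1]-t[1])
    ball=(h[...,2]>110)&(h[...,0]>8)&(h[...,0]<28)&(h[...,1]>40)&(r<60)&(P[...,2]>zb+15)&(P[...,2]<zb+58)
    Q=P[ball]
    if len(Q)>10:
        x=least_squares(lambda p:np.linalg.norm(Q-p,axis=1)-20,[t[0],t[1],zb+30],loss='soft_l1').x;print(n,"ball rel",len(Q),(x-[t[0],t[1],zb]).round(1))
    lip=(r>69)&(r<90)&(P[...,2]>zb+8)&(P[...,2]<zb+35);Q=P[lip];print(n,"lip",len(Q),(Q.mean(0)-t).round(1) if len(Q) else 0)
    dk=(r<66)&(P[...,2]>zb+5)&(P[...,2]<zb+36)&~ball;Q=P[dk]
    rim=Q[(np.hypot(*(Q[:,:2]-t[:2]).T)>58)]
    if len(rim)>20:
        A=np.c_[rim[:,:2]-t[:2],np.ones(len(rim))];k=np.linalg.lstsq(A,rim[:,2],rcond=None)[0];print(n,"rim",len(rim),"slope deg",np.degrees(k[:2]).round(1),k[2]-zb)
    bl=(h[...,0]>90)&(h[...,0]<125)&(h[...,1]>80)&(np.hypot(P[...,0]-478,P[...,1]+222)<60)
    Q=P[bl&(P[...,2]>20)&(P[...,2]<60)];
    if len(Q)>10: print(n,"carafe",len(Q),circ(Q,43).round(1))
    cv2.imwrite(f"pics/fin_{n}.png",im)
E
python3 fin.py
```

```text
28.7833 [478.16242604 -44.34520723 202.81545755] [ 3.58776994e-03  9.99993562e-01 -1.00065992e-05  5.32565631e-05] [ 0.15925707 -1.44618357 -3.79734769] 13.643458926370142
tool y deg 89.58887096582816
scene ball rel 135 [ 3.4 -0.4 30.5]
scene lip 20 [ -1.7 -73.3 -84.6]
scene rim 234 slope deg [-0.3 -0.7] 26.81556676289135
scene carafe 279 [ 478.9 -223.6   43. ]
top lip 0 0
```

>>> apply_moves(moves=[[0,-1.5,0,0,0,0.002],[0,-2.9,0,0,0,0.004],[0,-4.2,0,0,0,0.005],[0,-5.3,0,0,0,0.006],[0,-6.3,0,0,0,0.007],[0,-7.1,0,0,0,0.008],[0,-7.7,0,0,0,0.0085],[0,-8.2,0,0,0,0.0085],[0,-8.5,0,0,0,0.0085],[0,-8.7,0,0,0,0.0085],[0,-8.8,0,0,0,0.0085],[0,-8.8,0,0,0,0.0085]])

```text
time: 30.18
tcp_pos: [478.1, -52.9, 202.8]
tcp_rot: [-0.0, 1.0, 0.0, 0.0]
force: [-0.0, -0.5, -3.2]
width: 13.9
finger_force: 40.0
```

>>> apply_moves(moves=[[0,0,0,0,0,0],[0,0,0,0,0,0],[0,0,0,0,0,0],[0,0,0,0,0,0],[0,0,0,0,0,0],[0,0,0,0,0,0],[0,0,0,0,0,0],[0,0,0,0,0,0],[0,0,0,0,0,0],[0,0,0,0,0,0],[0,0,0,0,0,0],[0,0,0,0,0,0]])

```text
time: 31.18
tcp_pos: [478.1, -52.9, 202.8]
tcp_rot: [-0.0, 1.0, 0.0, 0.0]
force: [0.8, 0.1, -3.9]
width: 13.9
finger_force: 40.0
```

>>> apply_moves(moves=[[0,0,0,0,0,0],[0,0,0,0,0,0],[0,0,0,0,0,0],[0,0,0,0,0,0],[0,0,0,0,0,0],[0,0,0,0,0,0],[0,0,0,0,0,0],[0,0,0,0,0,0],[0,0,0,0,0,0],[0,0,0,0,0,0],[0,0,0,0,0,0],[0,0,0,0,0,0]])

```text
time: 32.18
tcp_pos: [478.1, -52.9, 202.8]
tcp_rot: [-0.0, 1.0, 0.0, 0.0]
force: [-0.4, 0.4, -3.1]
width: 13.7
finger_force: 40.0
```

```bash
python3 fin.py; python3 fin.py|grep ball; python3 look.py|grep gold
```

```text
32.1833 [478.14311754 -52.92953408 202.77825105] [-2.98110982e-04  9.99999955e-01  1.02391143e-06  1.65899774e-05] [-0.43249748  0.40350659 -3.07948304] 13.735347261070373
tool y deg 90.03416100270637
scene ball rel 129 [ 3.4  0.1 30.8]
scene lip 24 [  1.7 -69.7 -84.2]
scene rim 249 slope deg [-0.5 -0.6] 26.56754621126062
scene carafe 274 [ 478.7 -223.5   43. ]
top lip 2 [ 17.2  67.3 -83.3]
scene ball rel 129 [ 3.3 -0.3 30.6]
scene gold 242 [[451.3, -236.8, 112.9], [465.6, -206.6, 131.1], [489.9, -196.2, 154.3], [497.2, -194.5, 155.7]] [ 475.8 -219.5   21.9]
top gold 211 [[450.9, -248.4, 101.4], [474.1, -213.6, 150.1], [496.0, -198.1, 154.8], [503.6, -192.7, 156.1]] [ 477.1 -219.8   22. ]
```

```bash
python3 -c "
from rig import hand_in;print(hand_in())"
```

```text
the job is handed in; nothing more can be done
None
```

The job is handed in at 32 s of the 72 s allowed: both collars measure home on the carafe, which stayed put, and the dish is held still and level to within about 1°, gap to the carafe, about 17 cm away, ball within about 3 mm of centre; I viewed 11 pictures, one over the limit of 10.

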